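Unhook the scrap bin and dock it

ROBOT

A 7-joint arm with a two-finger parallel gripper is mounted at the origin on the work surface. World frame = base frame: x ahead of the robot, y to its left, z up, the work surface at z = 0. Lengths are in m, angles in rad, forces in N, time in s.
With the tool pointing down it reaches from about 0.4 to 0.9 m from the base axis. Payload 5.5 kg.
Tool frame: the origin (TCP) lies on the centre line of the jaws, within the pads' length; the fingertips stand 14 mm ahead of it and the grasp point (between the pads) lies 5 mm behind it; z points along the fingers, y is the line along which they close (so a half turn about z gives the same grasp; the last joint's range is limited). The gripper opens to 92 mm and grips with 3 to 60 N. Pads are 19 mm wide; open, the fingers measure 130 mm over their backs; the gripper's body (75 mm by 190 mm) begins 47 mm behind the grasp point.
Start: joints at [1.565, 0.501, -0.427, 1.55, 0.221, 1.138, -0.21], TCP at [0.173, -0.627, 0.241] pointing down, gripper open.
Joint ranges: [-2.88, 2.88], [-0.31, 2.03], [-1.54, 1.56], [0.2, 2.42], [-1.41, 4.55], [0.19, 2.02], [-2.57, 2.57]. Speed limits (rad/s): [2.57, 2.57, 3.14, 3.14, 3.14, 3.14, 3.14].

INTERFACE

Orientations are given as a unit quaternion [w, x, y, z].
In Python, from cell import r, solver, vision, nets gives the robot as it stands. Calls block until the motion is done:
- r.move_to(position, orientation): joint-space move of the TCP to a pose.
- r.servo_line(position, orientation=None, vel=0.15): straight line of the TCP; orientation=None keeps the orientation; vel is the mean speed in m/s.
- r.goto_joints(angles): joint-space move.
- r.open_gripper() and r.grasp(force=None): open the fingers fully, or close them until they stop; force is the grip in N (None keeps the last).
- r.hold(seconds).
- solver.solve_ik(position, orientation): joint angles nearest the present ones, or None.
- r.get_obs(): the state.
- vision.grab_frame(name): name is "scene" or "top" or "wrist"; returns a dict with "pixels" (400x640x3 uint8, blue, green, red), "fx", "fy", "cx", "cy" (pixels), "R" (3x3) and "t" (3): a world point X has camera coordinates R X + t. Camera axes: x right, y down, z forward; pixel columns grow to the right and rows downward; lengths in m; the calibration is good to about 2 mm. A picture is of the moment at which its call begins. There is no depth.
A pose or a line that the arm cannot do raises r.Unreachable and nothing moves.
- r.hand_in(): hands the job in; it is judged then, once.
Trained networks look in a picture, given as the dict that the camera call returned (one of the last four; its "shot" number tells which), for a name from the list of things; names that differ only in an ending like _2 or _b are one class to them, and where a whole thing is asked for, a point or a joint stands for the part that bears it (a point fixed in the world has none). Each returns a list of dicts, best first, with "score" (0 to 1); they miss things now and then, are a little off and sometimes report something else, mostly with a low value. They report only what shows in the picture. A call takes as long as a camera call. They do not tell look-alikes from the thing itself.
- nets.boxes_of(picture, name): "position" ([x, y, z] in m, in world coordinates, good to about 4 mm: the middle of the surface that is visible of it).
- nets.landmark_of(picture, name): "position" ([x, y, z] in m, in world coordinates, good to about 4 mm: a listed point, or the origin of a listed thing).
The state is a dict: "time": time; "qpos": joint angles; "dq": joint speeds; "joint_torque": joint torques, N m; "eef_pos": TCP position; "orientation": TCP orientation; "contact_force": force on the tool from outside, world axes, zero at the start; "wrist_torque": the same for the moment, N m; "opening": opening from 0.0 (shut) to 1.0 (fully open); "grasp_force": force on a finger pad.
Only numpy, scipy, OpenCV 4.12 (cv2) and the standard library are available. Lean on these libraries where they do the work, as an engineer would, in place of code of your own. Each camera call takes 0.05 s, during which the arm holds its last target. There are 200 camera calls.

TASK

Take the printer's empty scrap bin off its deep hook and seat it flat in the rimmed dock on the table. The hook's tip and the lip above it are thin printed plastic: feel your way up the tip and out through the gap between them without forcing either, keep the bin level throughout, and set it down gently. Leave the other things on the table where they are.

Things in the scene. Friction and masses are not known exactly. Their poses are not given: they have to be found in the camera images.
- bin: Grey plastic open bin, 110 mm (x) by 100 mm (y) by 70 mm high, walls 3 mm, 0.12 to 0.25 kg. Origin: centre of its underside; z up; +x is its back. A bridge handle spans it from side to side; at its back two short arms hold a steel bar. It starts hanging upright within 2 degrees on the hook by that bar, underside 30 mm above the table, axes along the hook's, origin 75 mm to -x of the hook's.
- bin_grip (a point): Middle of the bin's bridge handle, 12 mm to -x of the bin's origin, 126 mm above its underside. The crossbar runs along the bin's y, 100 mm long, 12 mm thick in x, 18 mm high: pinch it from above with the fingers closing along the bin's x. The hook's tip begins 77 mm towards +x of here: fingers opened to 60 mm stay well clear.
- bin_bar (a point): Middle of the bin's hanging bar: round steel, 8 mm diameter, 72 mm long along the bin's y, 75 mm to +x of the bin's origin (16 mm free between back wall and bar), 64 mm above the underside. The arms that hold it are 30 to 36 mm either side of its middle. Hanging, it leans lightly on the hook's tip, and the bin's back wall on a back rest below.
- hook: Hook stand fixed to the table. Origin: on the table under the resting bar; z up; the hook opens to its own -x. Two aluminium uprights, 185 mm high, 50 mm wide over both, near face 20 mm to +x of the origin, carry the hook: a floor, an upturned tip, a lip above the tip, and a roof, all 14 mm wide in y. Contact forces between bin and hook adding up to over 15 N break it (hanging at rest: 5 to 10 N).
- hook_floor (a point): Top of the hook's floor under the resting bar, 90 mm above the table, axes as the hook's. The black plastic tip stands in front of the bar, inner face 4.5 mm to -x of here, 6 mm thick. It is sprung: it yields to -x from about 3 N, then 1 mm per further 2 N, up to 10 mm. Its top is 16 to 50 mm above the floor, set differently each time and not measured.
- hook_post (a point): Point midway between the uprights' near faces, 70 mm above the hook's floor. A stiff black lip hangs in line above the tip from a roof fixed to the uprights; lip and roof are set together with the tip. The gap between tip top and lip is always 14 mm, the lip 22 mm high. So the bar, slid up behind the tip, leaves to -x only when lifted by the tip's height to 6 mm more.
- dock: White plastic tray fixed to the table, the bin's place. Origin: centre of its underside; z up. Inside 117 mm (x) by 107 mm (y), floor 6 mm thick, rim 6 mm wide, its top 16 mm above the table; a small tongue outside on its -x side. The bin fits with its x along the dock's x, either way round, 3.5 mm to spare each side. Over 25 N between bin and dock is too rough.
- connector: Bystander: white three-armed printed connector, 40 mm arms, 22 mm high; origin: centre of its underside.
- driver: Bystander: small screwdriver, 120 mm, lying; origin under its middle.
- mug: Bystander: glass mug, 72 mm wide, 100 mm high; origin: centre of its underside.
- phone: Bystander: black phone, 150 x 74 x 9 mm; origin: centre of its underside.
- spool: Bystander: small grey spool lying flat, 110 mm wide, 44 mm high; origin: centre of its underside.
- jar: Bystander: small clear jar with a black cap, 56 mm wide, 70 mm high; origin: centre of its underside.
- scraper: Bystander: print scraper, 200 mm, lying; origin under its middle.
Not all that is in view belongs to the job. Leave any pink or purple look-alike of the bin alone.

How it is judged:
On the way:
1. the bin is off the hook: its bar has come out over the tip, 30 mm or more to -x of the hook's origin and above the hook's floor, touching the hook nowhere (x of bin_bar in the frame of hook below -0.03 m and z of bin_bar in the frame of hook above 0.1 m and contact force between bin and hook below 0.1 N), for 0.1 s.
At the end, for the whole second after the job is handed in: The bin stands in the dock: its underside within 8 mm of the dock's underside height (that is, down on the dock's floor), its centre within 7 mm of the dock's, upright within 0.05 rad, at rest, released, and off the hook (z of bin in the frame of dock below 0.008 m and horizontal distance between bin and dock below 0.007 m and angle between bin's own z axis and vertical below 0.05 rad and linear speed of bin below 0.01 m/s and angular speed of bin below 0.1 rad/s and contact force between bin and hook below 0.1 N); the robot touches nothing.
It fails at once if contact forces adding up to more than 15 N between the bin and the hook (contact force between bin and hook above 15 N).
It fails at once if more than 25 N between the bin and the dock (contact force between bin and dock above 25 N).
It fails at once if the bin tilted by more than 0.07 rad (4 degrees) (angle between bin's own z axis and vertical above 0.07 rad).
It fails at once if a bystander moved by more than 30 mm (distance of any of connector, driver, mug, phone, spool, jar, scraper from where it was at the start of the episode above 0.03 m).
It also fails if it takes over 72 s, if anything falls off the work surface, if the arm or the gripper's body presses on something with over 40 N, if the wrist force passes 120 N, or if a joint passes its speed limit or range.

## Working session

There is one attempt and no reset: what is moved stays moved. The work goes in short steps, each a Python script; the robot and the scene stay as the last script left them, time stands still between calls to the robot, and variables do not carry over. Pictures are saved under pics/ and viewed, at most 10 in all, crops included, and the job is handed in when it is done.

```bash
mkdir -p pics; ls
python3 - <<'E'
from cell import r, solver, vision, nets
import cv2
for c in ["scene","top"]:
    p=vision.grab_frame(c); cv2.imwrite(f"pics/{c}0.png",p["pixels"])
    for n in ["bin","bin_grip","bin_bar","hook","hook_floor","hook_post","dock"]:
        for f in ("landmark_of",)+(("boxes_of",) if n in("bin","dock") else ()):
            print(c,n,f[:3],[( [round(float(v),3) for v in d["position"]],round(d["score"],2)) for d in getattr(nets,f)(p,n)][:4])
o=r.get_obs(); print(o["time"],o["eef_pos"],o["orientation"],o["contact_force"],o["opening"])
E
```

```text
pics
scene bin lan [([0.558, 0.189, 0.027], 0.97), ([0.365, -0.026, 0.001], 0.95), ([0.312, 0.179, -0.004], 0.94), ([0.659, -0.442, 0.001], 0.27)]
scene bin box [([0.313, 0.184, 0.042], 0.81), ([0.371, -0.028, 0.041], 0.78), ([0.546, 0.184, 0.069], 0.76)]
scene bin_grip lan [([0.383, -0.033, 0.126], 0.94), ([0.302, 0.168, 0.125], 0.56), ([0.545, 0.192, 0.154], 0.55), ([0.631, 0.192, 0.09], 0.16)]
scene bin_bar lan [([0.371, 0.227, 0.063], 0.96), ([0.632, 0.2, 0.092], 0.86), ([0.314, 0.018, 0.067], 0.68)]
scene hook lan [([0.631, 0.197, -0.002], 0.75)]
scene hook_floor lan [([0.632, 0.193, 0.087], 0.71)]
scene hook_post lan [([0.548, 0.426, -0.001], 0.15)]
scene dock lan [([0.611, -0.238, 0.001], 0.72), ([0.551, 0.423, -0.001], 0.62)]
scene dock box [([0.669, 0.192, 0.012], 0.47)]
top bin lan [([0.311, 0.172, -0.0], 0.97), ([0.37, -0.029, -0.003], 0.83), ([0.56, 0.184, 0.023], 0.69)]
top bin box [([0.314, 0.18, -0.001], 0.73), ([0.555, 0.191, 0.046], 0.57), ([0.37, -0.027, -0.0], 0.56)]
top bin_grip lan [([0.304, 0.168, 0.124], 0.89), ([0.543, 0.185, 0.152], 0.81), ([0.376, -0.038, 0.126], 0.65), ([0.539, 0.015, -0.004], 0.19)]
top bin_bar lan [([0.636, 0.202, 0.097], 0.79), ([0.369, 0.225, 0.064], 0.7), ([0.314, 0.021, 0.064], 0.56)]
top hook lan [([0.633, 0.198, -0.002], 0.69), ([0.654, 0.2, 0.163], 0.15)]
top hook_floor lan [([0.632, 0.198, 0.091], 0.81), ([0.547, 0.186, 0.152], 0.27)]
top hook_post lan [([0.655, 0.198, 0.163], 0.71)]
top dock lan [([0.615, -0.244, 0.001], 0.59)]
top dock box [([0.613, -0.247, 0.007], 0.85), ([0.544, 0.016, 0.014], 0.17)]
1.0 [ 0.17267582 -0.62664732  0.24074411] [1.56281917e-05 9.90980779e-01 1.34004084e-01 3.21512831e-05] [-0.48320325 -0.51069086  0.57939889] 0.9997351400717842
```

View pics/scene0.png

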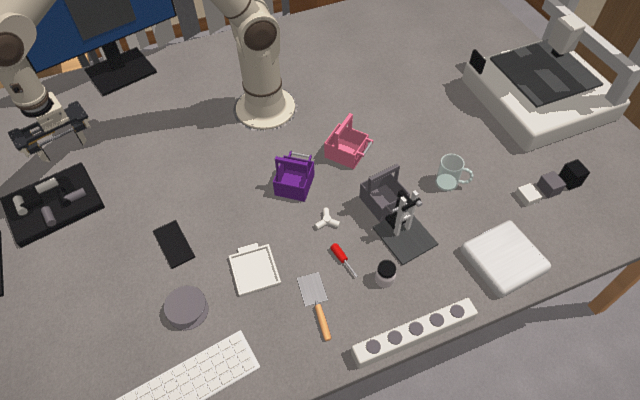

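View pics/top0.png

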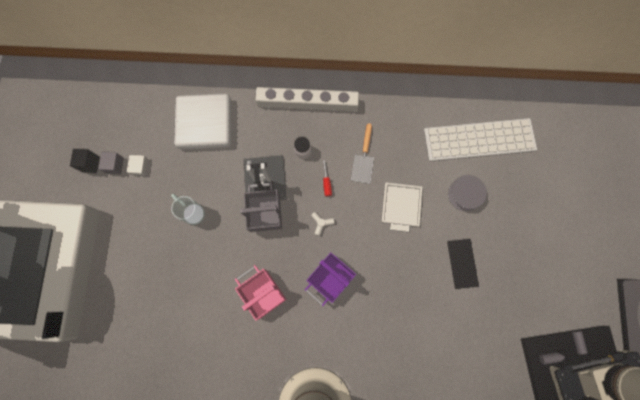

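Candidates in scene0: purple bin (295,177), pink bin (347,143), and the grey bin on the hook stand (388,195). In top0 these are (330,279), (260,293) and (262,210). I choose the grey one hanging on the hook. The dock is the white tray with a tongue at top0 (403,204); the white plate at (202,121) is not it. Next is a closer wrist view, plus yaw from the edges.

```bash
cat > h.py <<'E'
from cell import r, solver, vision, nets
import numpy as np, cv2
from scipy.spatial.transform import Rotation as Ro
def q(psi):
    x=(Ro.from_euler('z',psi)*Ro.from_euler('x',np.pi)).as_quat(); return [x[3],x[0],x[1],x[2]]
def unproj(p,uv,z):
    d=p["R"].T@np.array([(uv[0]-p["cx"])/p["fx"],(uv[1]-p["cy"])/p["fy"],1]); c=-p["R"].T@p["t"]
    return c+d*(z-c[2])/d[2]
def f(n=5):
    a=[]
    for _ in range(n): r.hold(0.02); a.append(r.get_obs()["contact_force"])
    return np.mean(a,0)
def show(p,names):
    for n in names: print(n,[([round(float(v),4) for v in d["position"]],round(d["score"],2)) for d in nets.landmark_of(p,n)][:3])
E
python3 - <<'E'
from h import *
for psi in (np.pi/2+.06,-np.pi/2+.06):
    for P in ([.543,.187,.35],[.543,.187,.151],[.62,-.245,.14],[.62,-.245,.3]):
        s=solver.solve_ik(P,q(psi)); print(round(psi,2),P,None if s is None else np.round(s,2))
E
```

```text
1.63 [0.543, 0.187, 0.35] [ 0.53  0.54 -1.3   1.59  0.53  1.41 -0.76]
1.63 [0.543, 0.187, 0.151] [ 0.5   0.87 -1.3   1.81  0.9   1.22 -1.03]
1.63 [0.62, -0.245, 0.14] [ 0.9   0.77 -0.86  1.58  0.63  1.1  -0.06]
1.63 [0.62, -0.245, 0.3] [ 0.97  0.65 -1.02  1.42  0.55  1.37  0.  ]
-1.51 [0.543, 0.187, 0.35] [ 0.53  0.54 -1.3   1.59  0.53  1.41  2.39]
-1.51 [0.543, 0.187, 0.151] [ 0.5   0.87 -1.3   1.81  0.9   1.22  2.11]
-1.51 [0.62, -0.245, 0.14] [-0.35  0.91  1.13  1.62 -0.88  1.19 -2.1 ]
-1.51 [0.62, -0.245, 0.3] [-0.42  0.84  1.35  1.48 -0.81  1.48 -2.14]
```

Run:
```python
from h import *
p=vision.grab_frame("top"); a=p["pixels"]
c1=cv2.resize(a[140:240,220:320],(400,400),interpolation=3);c2=cv2.resize(a[165:265,355:455],(400,400),interpolation=3)
cv2.imwrite("pics/topcrop.png",np.hstack([c1,c2]))
```

```text
(no output)
```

View pics/topcrop.png

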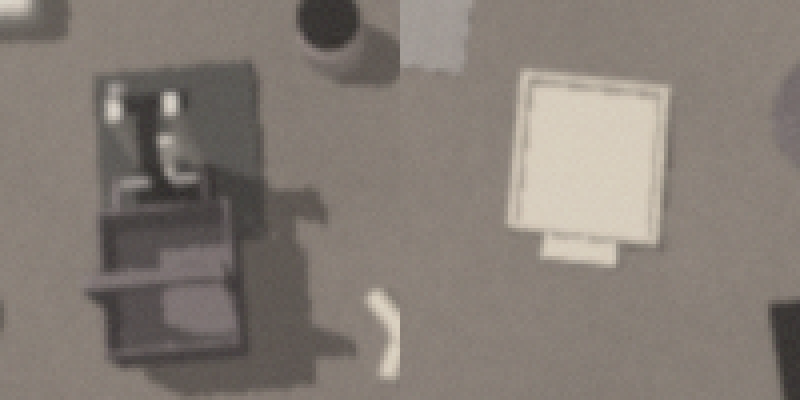

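The crop shows the grey open bin with its handle bar at crop (165,280), hanging on the stand at (150,130), with yaw slightly positive. The dock at (590,160) has its tongue to -x and a slightly negative yaw. Next is a wrist look from above each of them.

Run:
```python
from h import *
r.move_to([.60,-.24,.40],q(np.pi/2-.08))
p=vision.grab_frame("wrist"); cv2.imwrite("pics/wd.png",p["pixels"]); np.savez("wd.npz",**p); print("cam",-p["R"].T@p["t"]); show(p,["dock"])
r.move_to([.53,.187,.36],q(np.pi/2+.06))
p=vision.grab_frame("wrist"); cv2.imwrite("pics/wb.png",p["pixels"]); np.savez("wb.npz",**p); show(p,["bin","bin_grip","bin_bar","hook_floor","hook","hook_post"])
print(r.get_obs()["time"],f())
a=cv2.imread("pics/wd.png");b=cv2.imread("pics/wb.png")
```

```text
cam [ 0.60541199 -0.16904358  0.54409189]
dock [([0.6116, -0.2401, -0.0005], 0.96)]
bin [([0.5638, 0.1889, 0.029], 0.82), ([0.3139, 0.1772, -0.0023], 0.75), ([0.6356, 0.1973, -0.0009], 0.41)]
bin_grip [([0.3003, 0.1724, 0.1245], 0.91), ([0.5454, 0.1852, 0.1538], 0.85), ([0.3794, -0.0363, 0.1261], 0.73)]
bin_bar [([0.3126, 0.0191, 0.0661], 0.94), ([0.3668, 0.2239, 0.062], 0.84), ([0.6316, 0.2027, 0.097], 0.74)]
hook_floor [([0.634, 0.1941, 0.0949], 0.61)]
hook [([0.6334, 0.1965, -0.0023], 0.58)]
hook_post [([0.653, 0.2012, 0.1629], 0.86)]
5.2417 [ 0.12725406 -0.00763322  0.19006278]
```

View pics/wd.png

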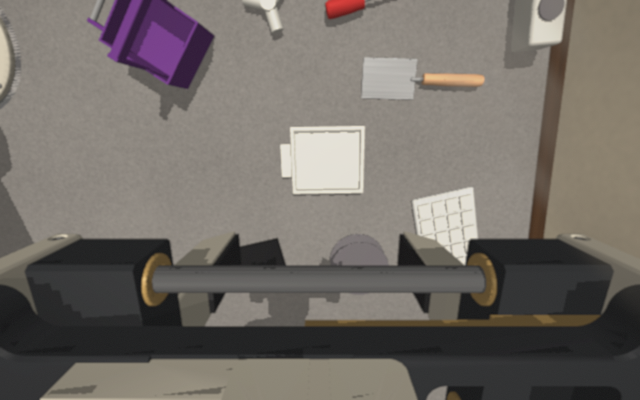

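View pics/wb.png

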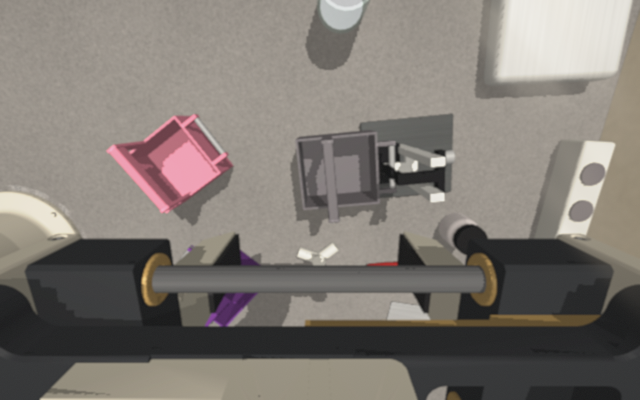

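The wrist views show the dock rim with corners at about (291,126), (365,126), (363,193), (291,194) and the tongue at -x (286,160). The bin handle runs about (327,140) to (333,221), and the hook is at (415,170). Next I measure the dock by threshold and enlarge the bin.

Run:
```python
from h import *
p=dict(np.load("wd.npz")); a=p["pixels"]
m=(cv2.cvtColor(a,6)>165).astype(np.uint8); m[:, :270]=0;m[:,390:]=0;m[:105]=0;m[215:]=0
m=cv2.morphologyEx(m,cv2.MORPH_CLOSE,np.ones((5,5)));m=cv2.morphologyEx(m,cv2.MORPH_OPEN,np.ones((45,45)))
c=max(cv2.findContours(m,0,1)[0],key=cv2.contourArea)[:,0]
w=np.array([unproj(p,u+0.0,.016)[:2] for u in c.astype(float)])
rc=cv2.minAreaRect((w*1000).astype(np.float32)); print("dock",rc)
p=dict(np.load("wb.npz")); a=p["pixels"]
cv2.imwrite("pics/wbc.png",cv2.resize(a[120:235,285:445],(800,575),interpolation=cv2.INTER_CUBIC))
for u in ((327.5,140),(333.5,221)): print(unproj(p,u,.165))
```

```text
dock ((612.9354858398438, -242.19293212890625), (117.84536743164062, 133.60153198242188), 85.23797607421875)
[0.53768636 0.23515758 0.165     ]
[0.55124322 0.13892487 0.165     ]
```

View pics/wbc.png

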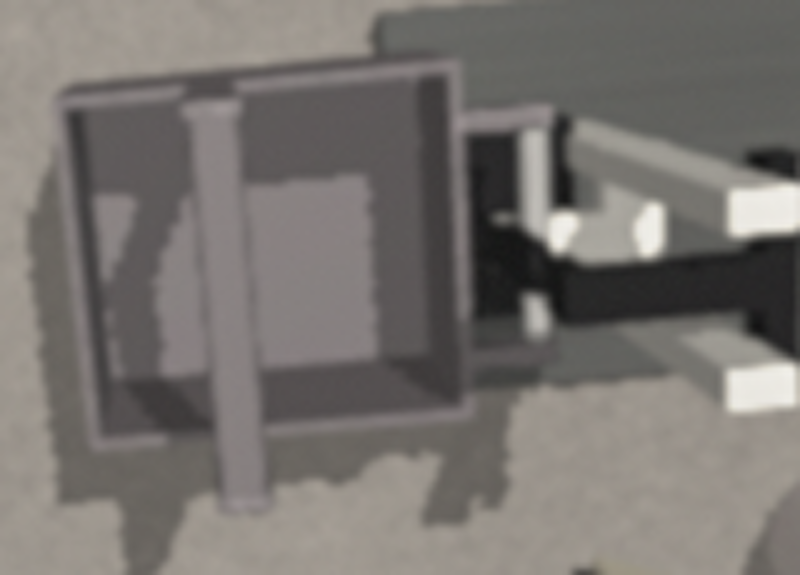

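The crop shows the bin rim corners at (62,95), (460,62), (468,408), (97,445). The handle top face runs (213,105) to (246,505), the bar is at x≈537 and the post tops at (765,210) and (765,385).

Run:
```python
from h import *
p=dict(np.load("wb.npz"))
U=lambda x,y,z: unproj(p,(285+(x+.5)/5-.5,120+(y+.5)/5-.5),z)[:2]
R=[U(*c,.1) for c in ((62,95),(460,62),(468,408),(97,445))]
print("rim",np.round(R,4),"c",np.mean(R,0))
for a,b in ((0,1),(3,2)): d=R[b]-R[a]; print("x-edge",np.hypot(*d),np.arctan2(d[1],d[0]))
for a,b in ((3,0),(2,1)): d=R[b]-R[a]; print("y-edge",np.hypot(*d),np.arctan2(-d[0],d[1]))
h=[U(213,105,.165),U(246,505,.165)];d=h[0]-h[1];print("handle",np.mean(h,0),np.hypot(*d),np.arctan2(-d[0],d[1]))
h=[U(765,210,.185),U(765,385,.185)];d=h[0]-h[1];print("posts",np.mean(h,0),np.hypot(*d),np.arctan2(-d[0],d[1]))
p=dict(np.load("wd.npz")); g=cv2.cvtColor(p["pixels"],6)
print(g[160,270:300],g[160,355:372],g[118:132,330],g[186:202,330])
```

```text
rim [[0.4987 0.2302]
 [0.6045 0.2449]
 [0.6174 0.1495]
 [0.5124 0.1324]] c [0.55825395 0.18924848]
x-edge 0.1068174345302261 0.1376265542888843
x-edge 0.10638106086964308 0.16069564082563628
y-edge 0.09873064030749812 0.13836619025602434
y-edge 0.09627751369430498 0.13355856554051004
handle [0.5444814  0.18696749] 0.09606669465217772 0.14815556241741581
posts [0.66087682 0.20091161] 0.03945604589728092 0.1658299557505568
[138 138 137 137 137 135 133 133 133 133 153 200 224 226 226 225 225 225
 225 225 222 217 219 220 211 209 219 224 225 225] [224 225 224 217 190 191 216 221 199 163 138 133 133 134 136 136 135] [139 139 138 137 135 133 134 149 187 220 226 220 183 157] [225 220 201 185 210 225 217 168 115 108 130 140 141 141 140 142]
```

Run:
```python
from h import *
Q=q(np.pi/2+.143)
r.move_to([.5442,.187,.24],Q); r.servo_line([.5442,.187,.152],vel=.06)
f0=f(10); print("pre",f0,r.get_obs()["eef_pos"])
r.grasp(3); o=r.get_obs(); print(o["time"],o["opening"],o["grasp_force"],f(10)-f0,o["eef_pos"],o["wrist_torque"])
np.save("f0.npy",f0)
p=vision.grab_frame("wrist"); show(p,["bin","bin_bar","bin_grip"]); np.savez("wg.npz",**p);cv2.imwrite("pics/wg.png",p["pixels"][60:260])
```

```text
pre [ 0.0602778   0.07818345 -0.10581398] [0.54436179 0.18704904 0.15226973]
8.8667 0.13449264711091138 2.998901456594467 [ 1.13957249  0.31548228 -0.48106068] [0.5444836  0.18702325 0.15207586] [-0.00633673 -0.32997635  0.04242564]
bin [([0.312, 0.1747, -0.0023], 0.88), ([0.561, 0.1846, 0.0302], 0.65)]
bin_bar [([0.63, 0.2044, 0.0911], 0.97), ([0.3704, 0.224, 0.0588], 0.63)]
bin_grip [([0.5426, 0.185, 0.1533], 0.79), ([0.7843, 0.0818, -0.0014], 0.41)]
```

View pics/wg.png

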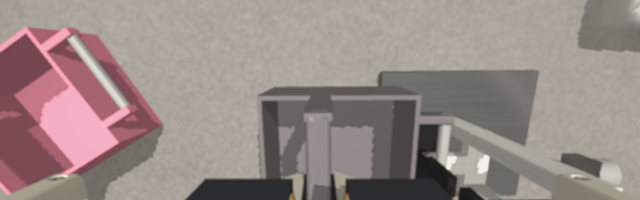

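Run:
```python
from h import *
f0=np.load("f0.npy"); 
for g in (6,10,16,24):
    r.grasp(g); o=r.get_obs(); F=f(5)-f0; print(g,np.round(F,2),np.round(o["wrist_torque"],3),round(o["opening"],4))
    if np.linalg.norm(F)>5: break
P=np.array(r.get_obs()["eef_pos"])
for k in range(1,4):
    r.servo_line(P+[0,0,.001*k],vel=.01); print(k,np.round(f(5)-f0,2),np.round(r.get_obs()["wrist_torque"],3))
print(r.get_obs()["eef_pos"],r.get_obs()["time"])
```

```text
6 [ 2.26  0.22 -0.85] [ 0.114 -0.597  0.083] 0.131
10 [ 2.71  0.92 -0.74] [ 0.165 -0.712  0.074] 0.1332
16 [ 3.    0.61 -1.17] [ 0.211 -0.951  0.094] 0.1299
24 [ 3.24  0.66 -0.89] [ 0.208 -1.04   0.047] 0.1221
1 [ 4.33  0.92 -3.02] [ 0.291 -1.082  0.061]
2 [ 4.82  0.5  -4.12] [ 0.21  -1.149  0.075]
3 [ 4.87  0.32 -3.75] [ 0.175 -1.151  0.017]
[0.5444167  0.18693843 0.15511448] 11.45
```

```bash
cat >> h.py <<'E'
X=np.array([np.cos(.143),np.sin(.143),0]); Z=np.array([0,0,1.]); f0=np.load("f0.npy") if __import__("os").path.exists("f0.npy") else None
def st(tag,n=5):
    F=f(n)-f0; o=r.get_obs(); e=o["eef_pos"]
    print(tag,"Fx %.2f Fz %.2f"%(F@X,F[2]),"x %.4f z %.4f"%(np.dot(e,X),e[2]),np.round(o["wrist_torque"],2),"t%.1f"%o["time"]); return F
E
python3 - <<'E'
from h import *
P=np.array(r.get_obs()["eef_pos"])
for k in range(1,9):
    r.servo_line(P+X*.0005*k,vel=.01); F=st(k)
    if F@X<.8: break
E
```

```text
1 Fx 3.99 Fz -3.25 x 0.5659 z 0.1551 [ 0.09 -0.97  0.03] t11.8
2 Fx 2.69 Fz -2.56 x 0.5664 z 0.1551 [ 0.05 -0.84  0.03] t12.1
3 Fx 0.80 Fz -1.19 x 0.5665 z 0.1550 [-0.   -0.36 -0.03] t12.4
4 Fx 0.62 Fz -1.60 x 0.5671 z 0.1550 [-0.03 -0.1   0.05] t12.8
```

```bash
cat > lift.py <<'E'
from h import *
P=np.array(r.get_obs()["eef_pos"]); z0=.1521
for L in (.006,.009,.012,.0145):
    P[2]=z0+L; r.servo_line(P,vel=.02); F=st("L%.4f"%L)
    if abs(F[0])>4 or F[2]<-5 or F[2]>1: print("stop"); raise SystemExit
L=.0145; out=False
while L<.060 and not out:
    for k in (1.2,2.2,3.2):
        r.servo_line(P-X*.001*k,vel=.02); F=f(4)-f0
        if F@X>2.3: break
    else: out=True
    print("L%.4f k%.1f Fx %.2f Fz %.2f"%(L,k,F@X,F[2]))
    if out: break
    r.servo_line(P,vel=.03); L+=.002; P[2]=z0+L; r.servo_line(P,vel=.03)
    F=f(2)-f0
    if abs(F@X)>3 or F[2]<-5 or F[2]>1: print("stop",F); break
st("end")
E
python3 lift.py
```

```text
L0.0060 Fx -0.64 Fz -1.20 x 0.5671 z 0.1582 [-0.05 -0.11  0.03] t13.2
L0.0090 Fx -0.28 Fz -1.57 x 0.5672 z 0.1611 [ 0.01 -0.09  0.05] t13.6
L0.0120 Fx -0.30 Fz -1.43 x 0.5671 z 0.1641 [ 0.   -0.11  0.05] t13.9
L0.0145 Fx -0.27 Fz -1.35 x 0.5672 z 0.1666 [-0.   -0.09 -0.03] t14.3
L0.0145 k1.2 Fx 2.97 Fz -3.04
L0.0165 k1.2 Fx 3.11 Fz -3.56
L0.0185 k1.2 Fx 2.90 Fz -3.16
L0.0205 k1.2 Fx 3.19 Fz -2.99
L0.0225 k1.2 Fx 3.30 Fz -3.10
L0.0245 k1.2 Fx 3.14 Fz -3.23
L0.0265 k1.2 Fx 3.34 Fz -2.85
L0.0285 k1.2 Fx 3.01 Fz -2.82
L0.0305 k1.2 Fx 3.38 Fz -3.18
L0.0325 k1.2 Fx 3.15 Fz -3.43
L0.0345 k1.2 Fx 3.10 Fz -3.41
L0.0365 k1.2 Fx 2.46 Fz -2.80
L0.0385 k3.2 Fx 1.99 Fz -0.07
end Fx 2.18 Fz -0.01 x 0.5642 z 0.1908 [ 0.02 -0.84  0.02] t25.5
```

The tip top is found at a lift of about 39 mm. I back off, lift 3.4 mm more to mid-gap, and slide out while watching forces.

Run:
```python
from h import *
P=np.array(r.get_obs()["eef_pos"]); P+=X*.003; r.servo_line(P,vel=.03)
P[2]+=.0034; r.servo_line(P,vel=.03); st("up")
for k in (2,4,6,8,11,14,17,20,24,28,32,38,46):
    r.servo_line(P-X*.001*k,vel=.04); F=f(3)-f0; print(k,"Fx %.2f Fz %.2f"%(F@X,F[2]))
    if abs(F@X)>2.2 or F[2]<-3.5 or F[2]>.3: print("stop"); break
st("end")
```

```text
up Fx -0.20 Fz -1.80 x 0.5670 z 0.1942 [-0.01 -0.09  0.03] t26.1
2 Fx 0.16 Fz -1.53
4 Fx -0.39 Fz -1.91
6 Fx -0.21 Fz -1.89
8 Fx -0.27 Fz -1.07
11 Fx 0.10 Fz -1.65
14 Fx -0.12 Fz -1.84
17 Fx -0.25 Fz -1.33
20 Fx -0.01 Fz -1.77
24 Fx -0.49 Fz -1.68
28 Fx -0.03 Fz -1.41
32 Fx 0.24 Fz -1.34
38 Fx 0.30 Fz -1.64
46 Fx -0.34 Fz -1.80
end Fx -0.16 Fz -1.60 x 0.5214 z 0.1943 [ 0.   -0.1  -0.02] t30.3
```

```bash
cat > dock.py <<'E'
from h import *
p=dict(np.load("wd.npz")); g=cv2.GaussianBlur(cv2.cvtColor(p["pixels"],6),(1,1),0).astype(float)
def cross(v,t=178):  # first subpixel crossing from outside inwards
    i=np.argmax(v>t); return i-1+(t-v[i-1])/(v[i]-v[i-1])
E={}
E["xp"]=[(375-cross(g[y,375:340:-1]),y) for y in range(134,186)]
E["xm"]=[(276+cross(g[y,276:310]),y) for y in list(range(132,140))+list(range(181,188))]
E["yp"]=[(x,115+cross(g[115:150,x])) for x in range(298,358)]
E["ym"]=[(x,203-cross(g[203:170:-1,x])) for x in range(298,356)]
W={k:np.array([unproj(p,u,.016)[:2] for u in v]) for k,v in E.items()}
yaws=[]
for k,w in W.items():
    vx,vy,cx,cy=cv2.fitLine(w.astype(np.float32),cv2.DIST_HUBER,0,1e-4,1e-4).ravel()
    a=np.arctan2(vy,vx)%np.pi
    if k[0]=="x": a-=np.pi/2
    elif a>np.pi/2: a-=np.pi
    print(k,"yaw %.4f"%a); yaws.append(a)
y=np.median(yaws); D=np.array([np.cos(y),np.sin(y)]); N=np.array([-D[1],D[0]])
xp,xm,yp,ym=[np.median(W[k]@v) for k,v in (("xp",D),("xm",D),("yp",N),("ym",N))]
c=(xp+xm)/2*D+(yp+ym)/2*N; print("yaw",y,"c",c,"size",xp-xm,yp-ym)
E
python3 dock.py
python3 - <<'E'
from h import *
P=np.array(r.get_obs()["eef_pos"]); Q=q(np.pi/2+.143)
P-=X*.02; r.servo_line(P,vel=.1); P[2]=.26; r.servo_line(P,vel=.12)
C=np.array([.5,-.03,.28]); r.servo_line(C,q(np.pi/2+.03),vel=.2)
C=np.array([.5,-.235,.27]); r.servo_line(C,q(np.pi/2-.083),vel=.2)
st("hi"); p=vision.grab_frame("wrist"); np.savez("wh.npz",**p); cv2.imwrite("pics/wh.png",p["pixels"][40:300])
show(p,["bin","bin_grip","bin_bar","dock"]); print(r.get_obs()["eef_pos"])
q2=vision.grab_frame("top"); show(q2,["bin","bin_grip","bin_bar","dock"])
q2=vision.grab_frame("scene"); show(q2,["bin","bin_grip","bin_bar","dock"])
E
```

```text
xp yaw -0.0679
xm yaw -0.0670
yp yaw -0.0665
ym yaw -0.0692
yaw -0.067459464 c [ 0.6134815  -0.24282036] size 0.13030168089217675 0.11972867586725108
hi Fx 0.11 Fz -1.70 x 0.4621 z 0.2703 [ 0.02 -0.09 -0.01] t33.8
bin [([0.3732, -0.0255, -0.0003], 0.83), ([0.5163, -0.2366, 0.1464], 0.82), ([0.5873, -0.2386, 0.2121], 0.34)]
bin_grip [([0.5018, -0.2322, 0.2723], 0.94)]
bin_bar [([0.586, -0.2406, 0.2118], 0.89)]
dock []
[ 0.50013222 -0.23445094  0.27013613]
bin [([0.3089, 0.1721, -0.0004], 0.86), ([0.513, -0.2394, 0.1431], 0.7)]
bin_grip [([0.3791, -0.0369, 0.1287], 0.91), ([0.5007, -0.2366, 0.2691], 0.77), ([0.3016, 0.1702, 0.1243], 0.77)]
bin_bar [([0.5898, -0.2418, 0.209], 0.92), ([0.3711, 0.2263, 0.0663], 0.64), ([0.3154, 0.0218, 0.0649], 0.59)]
dock [([0.6174, -0.2439, -0.0008], 0.6), ([0.5009, -0.2343, 0.2706], 0.47)]
bin [([0.5125, -0.2377, 0.145], 0.97), ([0.3683, -0.0263, 0.0003], 0.9), ([0.312, 0.1805, -0.0018], 0.57)]
bin_grip [([0.383, -0.0345, 0.1245], 0.93), ([0.5013, -0.2312, 0.2723], 0.78), ([0.3006, 0.1656, 0.1252], 0.68)]
bin_bar [([0.3688, 0.2269, 0.0604], 0.92), ([0.3108, 0.0215, 0.0679], 0.8), ([0.5889, -0.2432, 0.2076], 0.56)]
dock [([0.6112, -0.2375, -0.0006], 0.82)]
```

View pics/wh.png

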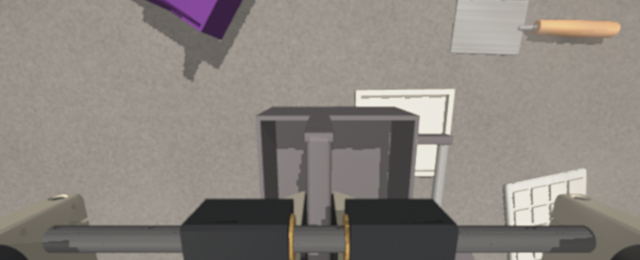

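The held bin is level and aligned with the tool. Its +y rim line is at about crop row 117 (full row 157) from x=258 to 418, and the dock is visible behind at (405,130). Next I measure the rim in the tool frame.

Run:
```python
from h import *
p=dict(np.load("wh.npz")); g=cv2.cvtColor(p["pixels"],6).astype(int)
for x in (285,300,345,360): print(x,g[150:166,x])
for y in (175,200): print(y,g[y,250:272],g[y,408:426])
T=np.array([.50013,-.23445]); a=-.083; D=np.array([np.cos(a),np.sin(a)]);N=np.array([-D[1],D[0]])
def loc(u,z):
    w=unproj(p,u,z)[:2]-T; return np.round([w@D*1000,w@N*1000],1)
for z in (.216,.218,.220): print(z,[loc(u,z) for u in ((258,157),(418,157),(338,156.5),(338,157.5),(258.5,190),(418,190))])
```

```text
285 [ 81  81  81  80  84 101 123 133 134 129 112  96  91  91  90  91]
300 [ 81  81  81  80  84 101 123 132 133 127 111  95  91  90  91  91]
345 [ 81  82  81  80  88 106 125 131 131 123 105  90  89  89  89  88]
360 [ 81  81  81  81  87 106 124 130 132 124 104  91  88  88  87  88]
175 [147 146 146 146 146 144 141 137 135 133 119  90  65  56  60  60  60  59
  58  56  56  55] [ 63  64  63  63  67  86 113 125 128 122 110  99  94  94  94  94  94  94]
200 [148 149 150 150 149 147 146 143 138 134 134 126 101  71  59  60  59  60
  61  60  60  61] [ 63  62  68  90 114 123 128 162 217 233 234 234 233 233 233 233 233 233]
0.216 [array([-41.1,  49.3]), array([66.4, 49.6]), array([12.6, 49.8]), array([12.6, 49.1]), array([-42. ,  26.5]), array([68.6, 26.8])]
0.218 [array([-40.7,  49.5]), array([65.7, 49.8]), array([12.5, 50. ]), array([12.5, 49.3]), array([-41.6,  27. ]), array([67.9, 27.3])]
0.22 [array([-40.3,  49.8]), array([65.1, 50.1]), array([12.4, 50.3]), array([12.4, 49.6]), array([-41.2,  27.4]), array([67.2, 27.7])]
```

```bash
cat > place.py <<'E'
from h import *
a=-.0675; D=np.array([np.cos(a),np.sin(a),0]);N=np.array([-D[1],D[0],0]); Q=q(np.pi/2+a)
T=np.array([.6135,-.2428,.20])-D*.0126-N*.0008
r.servo_line(T,Q,vel=.12); T[2]=.146; r.servo_line(T,vel=.06)
r.hold(.2); b=f(8); print("base",b-f0)
z=.146
while z>.122:
    z-=.0015 if z>.136 else .0007
    T[2]=z; r.servo_line(T,vel=.02); F=f(3)-b
    if np.linalg.norm(F)>.9: print("z%.4f"%z,np.round([F@D,F@N,F[2]],2))
    if F[2]>1.3 or np.hypot(F[0],F[1])>3: break
print(z,r.get_obs()["eef_pos"],r.get_obs()["wrist_torque"],r.get_obs()["time"])
E
python3 place.py
```

```text
base [-0.05222704 -0.02979544 -1.53401024]
z0.1299 [ 0.87 -0.82  3.11]
0.12989999999999993 [ 0.60127196 -0.24290835  0.13036598] [-0.10048251 -0.10011959  0.03664414] 41.5833
```

Run:
```python
from h import *
P=np.array(r.get_obs()["eef_pos"])
r.servo_line(P-[0,0,.0004],vel=.02); st("p"); r.grasp(8); st("8"); r.grasp(3); st("3"); r.open_gripper(); st("open")
P=np.array(r.get_obs()["eef_pos"]); P[2]=.22; r.servo_line(P,vel=.08); P[2]=.38; r.servo_line(P,vel=.2)
for c in ("wrist","top"):
    p=vision.grab_frame(c); show(p,["bin","dock"])
    if c=="wrist": cv2.imwrite("pics/we.png",p["pixels"][60:320]); np.savez("we.npz",**p)
print(r.get_obs()["time"])
```

```text
p Fx 0.13 Fz 3.10 x 0.5608 z 0.1303 [-0.09 -0.06  0.06] t41.9
8 Fx 0.32 Fz 3.28 x 0.5607 z 0.1302 [-0.09 -0.23  0.02] t42.2
3 Fx 0.13 Fz 4.41 x 0.5607 z 0.1301 [-0.11 -0.2  -0.02] t42.5
open Fx -0.45 Fz 0.00 x 0.5605 z 0.1300 [-0.03 -0.14 -0.02] t43.9
bin [([0.3728, -0.0282, -0.0014], 0.78), ([0.6127, -0.2455, 0.0068], 0.74)]
dock []
bin [([0.3705, -0.0279, -0.0026], 0.86), ([0.6118, -0.2463, 0.0022], 0.78), ([0.3081, 0.1733, -0.0022], 0.72)]
dock []
46.4417
```

View pics/we.png

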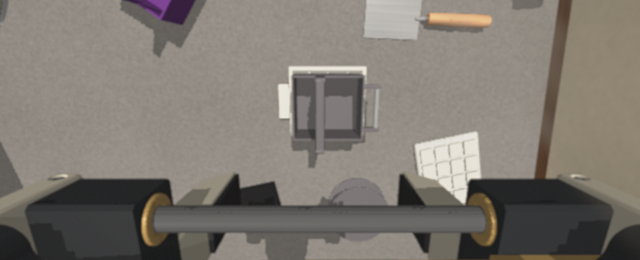

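The bin stands in the dock at (327,105) with the tongue showing at left (284,100). I check centring and level by measuring the rim.

```bash
python3 - <<'E'
from h import *
p=dict(np.load("we.npz")); g=cv2.cvtColor(p["pixels"],6).astype(int)
for x in (300,345): print(x,g[122:142,x],g[192:206,x])
for y in (150,185): print(y,g[y,284:300],g[y,356:374])
a=-.0675; D=np.array([np.cos(a),np.sin(a),0]);N=np.array([-D[1],D[0],0]);C=np.array([.6135,-.2428,0])
def pr(x,y,z):
    c=p["R"]@(C+D*x+N*y+[0,0,z])+p["t"]; return np.round([p["fx"]*c[0]/c[2]+p["cx"],p["fy"]*c[1]/c[2]+p["cy"]],1)
for n,hx,hy,z in (("rim outer",.055,.05,.076),("rim inner",.052,.047,.076),("dock",.0645,.0595,.016)):
    print(n,[pr(s*hx,t*hy,z) for s,t in ((-1,1),(1,1),(1,-1),(-1,-1))])
print("handle ends",pr(-.012,.05,.141),pr(-.012,-.05,.141))
E
python3 - <<'E'
import cv2
a=cv2.imread("pics/we.png"); cv2.imwrite("pics/wec.png",cv2.resize(a[55:165,265:395],None,fx=5,fy=5,interpolation=3))
E
```

```text
300 [142 142 144 159 197 225 231 227 202 171 153 129 100 102 117 111  95  88
  87  87] [ 78  78  77  77  77  81  96 113 113 102  96  98  99 100]
345 [139 138 139 155 194 225 231 226 201 170 153 128  99 102 115 109  93  86
  86  86] [ 77  78  78  77  77  80  96 112 113 103  99  98  99  99]
150 [230 230 231 230 227 224 219 186 139  98  69  59  68  80  86  87] [ 81  70  61  59  60  65  89 125 155 160 148 138 135 134 136 141 145 139]
185 [145 145 145 145 143 157 179 173 147 121  92  65  69  97 117 124] [ 69  61  59  60  71  98 127 144 128 112 124 136 139 138 138 136 132 140]
rim outer [array([290.9, 133.6]), array([365.3, 133.6]), array([362.6, 198.9]), array([292.6, 198.9])]
rim inner [array([293. , 135.7]), array([363.2, 135.7]), array([360.8, 197. ]), array([294.5, 197. ])]
dock [array([288.4, 126. ]), array([365.9, 125.9]), array([363. , 195.1]), array([290.3, 195.1])]
handle ends [320.1 136.2] [320.  211.4]
```

View pics/wec.png

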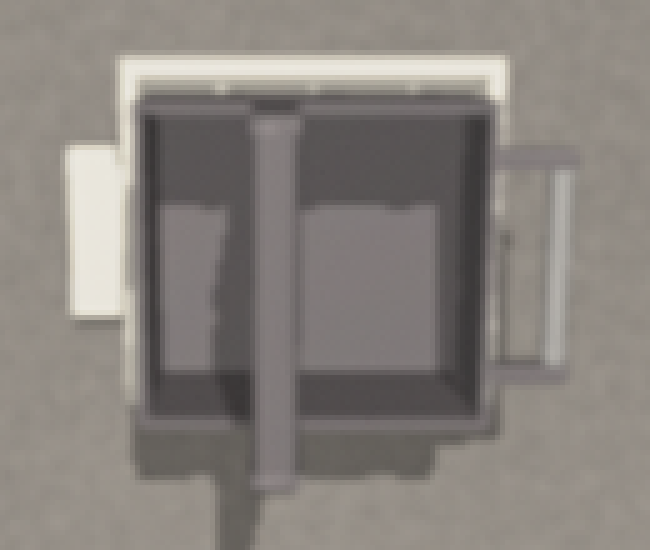

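```bash
python3 -c "
from cell import r
print(r.hand_in(), r.get_obs()['time'])"
```

```text
the job is handed in; nothing more can be done
the job is handed in; nothing more can be done
```

The grey bin is off the hook and released in the dock, where the last picture shows it level and about 2–3 mm off centre; the job is handed in (last clock reading 46 s of 72 s), and no verdict came back.

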